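Hang a drying tray on the rail and slide it to its mark

TASK

The brass spandrel in the hanging tray with the white grip has been lacquered and must go to its drying place. Pick the tray up by its grip, hook it onto the steel rail above the green strip and let go of it; then slide it along the rail, never lifting it off again, until it hangs at rest centred above the red strip. Keep the spandrel in its tray, and leave the other tray that already hangs on the rail and everything else on the bench where it is.

Things in the scene. Friction and masses are not known exactly. Their poses are not given: they have to be found in the camera images.
- carrier: Tray to be hung up: brown wooden tray 80 (x) x 60 (y) mm, walls 14 high, with steel hook and white grip; 0.33 to 0.51 kg loaded. Origin: centre of its underside, z up. A strip 30 wide (y), 4 thick rises from its -x edge (x = -35 up to z = 75, then leaning in to x = -22, z = 114) to the hook. Starts upright on the bench, +x side turned roughly away from the robot.
- carrier_seat (a point): Seat of the carrier's hook, at x = 0, y = 0, z = 119 mm of the carrier, same axes: lies on the bar's axis when fully hung. The hook is a roof (inverted V, ridge along y, slopes 40 deg, inside 4 mm strip) over this point, ridge top 16 above it.
- carrier_lip (a point): Lower tip of the hook's free lip on the carrier's +x side, at x = 22, z = 96 mm of the carrier; 23 below the seat. The bar enters the hook from the +x side, between this tip and the tray walls (z = 14), then rises into the roof: raise the seat 32 to 85 over the bar's axis, move it +x over the bar, lower.
- carrier_grip (a point): Centre of the carrier's grip, at x = 0, z = 156 mm of the carrier: a flat upright white tab standing on the hook's ridge, 12 thick (x), 30 wide (y), from z = 135 to 177. Pinch it from above across its 12 mm; it can also be pushed sideways.
- spandrel: Small L-shaped cast brass spandrel, 42 x 42 x 6 mm, 50 g, lying loose and flat in the carrier's tray. Origin at the centre of its underside.
- rail: Fixed drying rail: steel bar, 16 mm diameter, level along this body's y, its axis 170 above the bench at x = 0, on brass posts at y = -250 and 250; pale wooden base board 130 x 560 x 18 high. Origin on the bench under mid-bar, x away from the robot. A hung tray clears the board by 33. Trays slide along it at a push of a few newtons on the grip and stop with it.
- green_strip: Green painted strip, 126 x 12 x 3 mm, lying across the base board under the bar: where the tray is to be hooked on. Origin at the centre of its underside, under the bar's axis; axes parallel to the rail's, the 12 mm along the rail (y). It may lie on either side of the red one.
- red_strip: Red painted strip, same size and axes as the green one: the drying place where the tray must finish, 115 to 230 mm from the green one along the rail.
- parked_tray: Another tray of the carrier's exact shape, dark wood with black grip, empty, already hanging near the rail's +y end, beyond both strips (at least 110 mm from either, centre to centre). Not to be moved. Origin at the centre of its underside.
- hammer: Bystander, leave alone: boxwood hammer, about 200 long (mm).
- screw_tin: Bystander, leave alone: round blue screw tin, 64 across, 36 high (mm).
- depthing_tool: Bystander, leave alone: steel depthing tool, about 150 x 80 x 34 high (mm).
- cast_spandrel: Bystander, leave alone: large L-shaped cast brass spandrel, 100 x 100 x 6, lying flat (mm).
- lacquer_jar: Bystander, leave alone: amber glass jar with black cap, 52 across, 70 high (mm).
- loupe: Bystander, leave alone: black eye loupe, 36 across, 30 high (mm).
There are look-alikes about, which are no part of the job. Leave any orange look-alike of the carrier alone.

How it is judged (in metres and radians):
On the way:
1. the tray hangs on the rail above the green strip (within 20 mm along the rail), let go of (x of carrier_seat in the frame of rail between -0.006 and 0.006 m and z of carrier_seat in the frame of rail between 0.164 and 0.176 m and angle between carrier's own z axis and vertical below 0.15 rad and y of carrier_seat in the frame of green_strip between -0.02 and 0.02 m and contact force between carrier and the fingers below 0.1 N and linear speed of carrier below 0.03 m/s and distance between spandrel and carrier below 0.04 m), for 0.2 s.
At the end, for the whole second after the job is handed in: The tray hangs on the rail by its hook (seat within 6 mm of the bar's axis, tilt under 0.15 rad), centred above the red strip within 10 mm, at rest and let go of, the spandrel in it; the parked tray is within 20 mm and every bystander within 30 mm of its start (x of carrier_seat in the frame of rail between -0.006 and 0.006 m and z of carrier_seat in the frame of rail between 0.164 and 0.176 m and angle between carrier's own z axis and vertical below 0.15 rad and y of carrier_seat in the frame of red_strip between -0.01 and 0.01 m and contact force between carrier and the fingers below 0.1 N and linear speed of carrier below 0.03 m/s and distance between spandrel and carrier below 0.04 m and distance of parked_tray from where it was at the start of the episode below 0.02 m and distance of each of hammer, screw_tin, depthing_tool, cast_spandrel, lacquer_jar, loupe from where it was at the start of the episode below 0.03 m); the robot touches nothing.
It fails at once if the tray is lifted off, or hooked onto, the rail anywhere but above the green strip (hook raised 12 to 70 mm over its hung height and more than 45 mm along the rail from the green strip) (x of carrier_seat in the frame of rail between -0.03 and 0.03 m and z of carrier_seat in the frame of rail between 0.182 and 0.24 m and y of carrier_seat in the frame of rail between -0.24 and 0.24 m and not (y of carrier_seat in the frame of green_strip between -0.045 and 0.045 m)).
It fails at once if the spandrel leaves its tray (distance between spandrel and carrier above 0.045 m).
It fails at once if the parked tray is moved more than 20 mm (distance of parked_tray from where it was at the start of the episode above 0.02 m).
It fails at once if a bystander is moved more than 30 mm (distance of any of hammer, screw_tin, depthing_tool, cast_spandrel, lacquer_jar, loupe from where it was at the start of the episode above 0.03 m).
It also fails if it takes over 58 s, if anything falls off the work surface, if the arm or the gripper's body presses on something with over 40 N, if the wrist force passes 120 N, or if a joint passes its speed limit or range.

ROBOT

A 6-joint arm with a two-finger parallel gripper is mounted at the origin on the work surface. World frame = base frame: x ahead of the robot, y to its left, z up, the work surface at z = 0. Lengths are in m, angles in degrees, forces in N, time in s.
With the tool pointing down it reaches from about 0.425 to 0.95 m from the base axis. Payload 14.7 kg.
Tool frame: the origin (TCP) lies at the very end of the fingers, on their centre line; the grasp point (between the pads) lies 19 mm behind it (arm.grip_point_offset is the distance from the TCP to the grasp point, in m); z points along the fingers, y is the direction in which the jaws open and shut (so a half turn about z gives the same grasp; the last joint's range is limited). The gripper opens to 85 mm and grips with 20 to 120 N. Pads are 22 mm wide; open, the fingers measure 114 mm over their backs; the gripper's body (76 mm by 85 mm) begins 54 mm behind the grasp point. The pads swing forward as they close: fully open they stand 13 mm farther back than shut.
Start: joints at [-77.384, 27.513, 91.461, -0, 61.026, -2.67], TCP at [0.171, -0.627, 0.231] pointing down, gripper open.
Joint ranges: [-157.49, 157.49], [-46.99, 117.5], [13.45, 153.17], [-89.5, 269.5], [5.16, 153.95], [-167.48, 167.48]. Speed limits (degrees/s): [108.29, 108.29, 136.94, 172.46, 172.46, 172.46].

INTERFACE

Orientations are given as a 3x3 rotation matrix whose columns are the frame's x, y, z axes.
In Python, from workcell import sense, camera, calibration, order, arm gives the robot as it stands.
- The arm moves only by the tool play_rows, never from a script. Its argument "plan" is one flat list of numbers, 7 for each row, row after row: the shift along the tool's x, y, z in m, then the turn, a rotation vector about the tool's x, y, z in degrees, then the closure, from 0 (fully open) to 1 (shut). A call has 1 to 20 rows; each row shifts and turns the commanded pose from where the row before left it, along the tool's axes as they then stand; what a row does not reach is not made up. A row lasts 1/10 s, in which the tool goes at most 50 mm and 8.59 degrees, less where a joint would pass 70% of its speed; a pose out of reach is approached as far as the arm can. A call with a gripper value outside its range is refused whole. The fingers move at their own pace and stop on an object; the grip force is fixed at half the most. Time passes only in rows, so rows that do not move let the fingers close. It gives the time, the measured TCP pose, the force and the opening at its end, in the units of the state.
- sense(): the state, without advancing time (a new reading comes with each control period).
- camera(name): name is "scene" or "top" or "wrist"; returns (picture, depth): 420x560x3 uint8, red, green, blue; 420x560 float32, m along the optical axis (not along the pixel's ray), 0 where there is no reading.
- calibration(name): a dict with "vfov" (degrees; the focal length in pixels is half the picture's height over the tangent of half this angle, whatever the lens; pixels are square), "cx", "cy" (the principal point, pixels), "R" (3x3) and "t" (3): a world point X has camera coordinates R X + t. Camera axes: x right, y down, z forward; pixel columns grow to the right and rows downward; lengths in m; the calibration is good to about 2 mm. A picture is of the moment at which its call begins: read the wrist's pose just before it. calibration takes no time and is no camera call; for the wrist camera it gives the pose at the moment of the call.
- order.finish_job(): hands the job in, once; it reports no verdict.
The state is a dict: "clock": time; "joints": joint angles; "dq": joint speeds; "joint_torque": joint torques, N m; "tcp_pos": TCP position; "ee_rot": TCP orientation; "force": force on the tool from outside, world axes, zero at the start; "ft_torque": the same for the moment, N m; "gripper_width": finger opening in m.
Only numpy, scipy, OpenCV 4.12 (cv2) and the standard library are available. Lean on these libraries where they do the work, as an engineer would, in place of code of your own. Each camera call takes 0.05 s, during which the arm holds its last target.

## Working session

There is one attempt and no reset: what is moved stays moved. The work goes in short steps, Python scripts to look and compute and a tool call to move; the robot and the scene stay as the last step left them, time stands still between calls to the robot, and variables do not carry over. Pictures are saved under pics/ and viewed, and the job is handed in when it is done.

Besides the shell and the picture viewer there is one more tool, called after "Call:" as a command line: name --argument value ..., lists and objects as JSON in quotes. play_rows: Moves the arm, as the interface text tells. Its arguments: {"type":"object","properties":{"plan":{"type":"array"}},"required":["plan"]}

```bash
mkdir -p pics; ls; python3 - <<'E'
from workcell import sense,camera,calibration
import cv2,numpy as np
for n in("scene","top","wrist"):
    c=calibration(n);p,d=camera(n)
    cv2.imwrite(f"pics/{n}0.png",p[:,:,::-1]);np.save(f"pics/{n}0.npy",d)
    print(n,c)
s=sense();print(s)
E
```

```text
pics
scene {'vfov': 47.169552417125765, 'cx': 272.97818500410654, 'cy': 208.72973472507888, 'R': array([[ 0.76382993,  0.64519852, -0.01681391],
       [ 0.45597024, -0.55787975, -0.69344165],
       [-0.45678766,  0.52200485, -0.72031657]]), 't': array([-0.36280729, -0.13370047,  1.63717841])}
top {'vfov': 43.576170765199976, 'cx': 284.86046956598193, 'cy': 200.04356107315633, 'R': array([[ 0.01688969, -0.99984194, -0.00555226],
       [-0.98897642, -0.01588862, -0.14721819],
       [ 0.14710671,  0.00797753, -0.98908846]]), 't': array([0.00717506, 0.48937764, 1.44236339])}
wrist {'vfov': 59.29403861643762, 'cx': 275.25919180071566, 'cy': 209.53981806227563, 'R': array([[ 2.63622385e-01, -9.64625828e-01, -4.99299696e-04],
       [-9.29312792e-01, -2.54110395e-01,  2.67965747e-01],
       [-2.58613558e-01, -7.01777639e-02, -9.63428310e-01]]), 't': array([-0.65002869, -0.03356079,  0.37725408])}
{'clock': 0.15, 'joints': array([-7.73828525e+01,  2.75407926e+01,  9.14869180e+01,  3.47211062e-04,
        6.10263329e+01, -2.67034411e+00]), 'dq': array([-0.09638279, -0.23661344, -0.24344218,  0.0327696 ,  0.01165949,
        0.09438562]), 'joint_torque': array([ 9.20134771e-04, -9.51150656e+01, -4.30459678e+01, -2.18208593e-04,
        8.27506010e-03,  2.70918554e-05]), 'tcp_pos': array([ 0.17132735, -0.62667559,  0.23081948]), 'ee_rot': array([[ 9.64615782e-01,  2.63659540e-01, -2.00862698e-04],
       [ 2.63659612e-01, -9.64615343e-01,  9.21616934e-04],
       [ 4.92378571e-05, -9.41965620e-04, -9.99999555e-01]]), 'force': array([-0.22988553,  0.52599152,  0.37456793]), 'ft_torque': array([ 0.01271924, -0.0031468 ,  0.0366472 ]), 'gripper_width': 0.08508818909081318}
```

View pics/scene0.png

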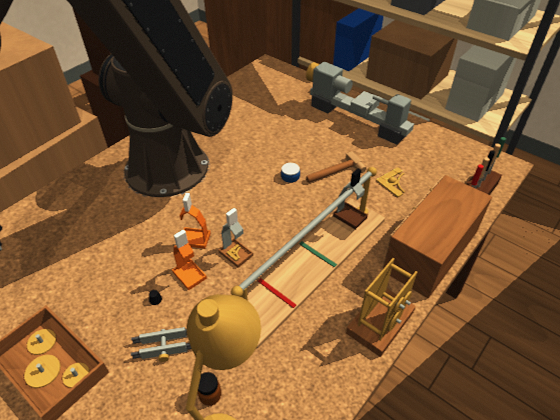

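View pics/top0.png

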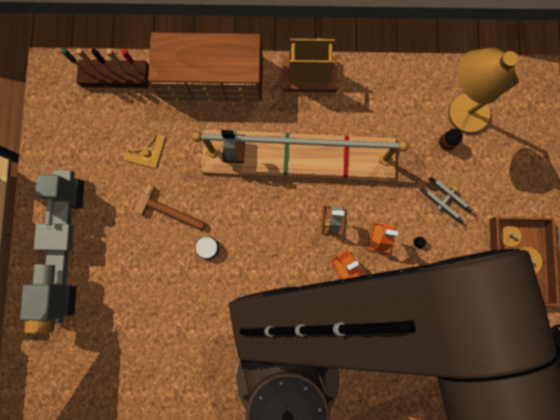

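View pics/wrist0.png

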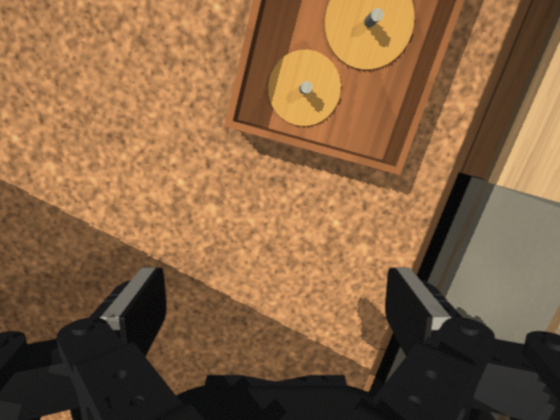

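Three trays on the bench have white grips. The wooden one with a steel hook is at top (335,220) / scene (235,235). The orange look-alikes are at top (382,237) and (346,265). The black-grip tray on the rail at top (231,147) is the parked one. I choose the wooden one and check it in a close crop.

```bash
cat > h.py <<'E'
import numpy as np,cv2
from workcell import sense,camera,calibration
def K(c): 
    return 210/np.tan(np.radians(c["vfov"]/2))
def ray(c,u,v,z):
    f=K(c);r=c["R"].T@np.array([(u-c["cx"])/f,(v-c["cy"])/f,1]);o=-c["R"].T@c["t"]
    return o+r*(z-o[2])/r[2]
def pts(c,d):
    f=K(c);v,u=np.mgrid[:420,:560];P=np.stack([(u-c["cx"])/f*d,(v-c["cy"])/f*d,d],-1)
    P=(P-c["t"])@c["R"];P[d<=0]=np.nan;return P
def proj(c,X):
    q=c["R"]@np.array(X)+c["t"];f=K(c);return c["cx"]+f*q[0]/q[2],c["cy"]+f*q[1]/q[2]
E
python3 - <<'E'
from h import *
a=cv2.imread("pics/top0.png");b=cv2.imread("pics/scene0.png")
o=np.hstack([cv2.resize(a[190:290,290:430],(560,400),interpolation=cv2.INTER_CUBIC)[:, :400],cv2.resize(b[190:290,160:260],(400,400),interpolation=cv2.INTER_CUBIC)])
cv2.imwrite("pics/crop1.png",o)
for n in("top","scene"):
    c=calibration(n);im=cv2.imread(f"pics/{n}0.png");P=pts(c,np.load(f"pics/{n}0.npy"))
    hsv=cv2.cvtColor(im,cv2.COLOR_BGR2HSV)
    for nm,m in(("green",cv2.inRange(hsv,(60,80,30),(95,255,255))),("red",cv2.inRange(hsv,(0,190,60),(6,255,255))|cv2.inRange(hsv,(172,150,60),(180,255,255))),("white",cv2.inRange(hsv,(0,0,150),(180,60,255)))):
        k,l,s,ce=cv2.connectedComponentsWithStats(m)
        for i in range(1,k):
            if s[i,4]>=25:
                q=P[l==i];print(n,nm,s[i],ce[i].round(1),np.nanmedian(q,0).round(4),"lo",np.nanmin(q,0).round(3),"hi",np.nanmax(q,0).round(3))
E
```

```text
top green [285 144   3  31  57] [286.  158.5] [0.6148 0.0142 0.0201] lo [0.567 0.011 0.015] hi [0.656 0.017 0.03 ]
top red [121  48   7   8  33] [123.8  51.4] [0.8609 0.4501 0.1776] lo [ 0.852  0.443 -0.762] hi [1.296 0.771 0.182]
top red [344 147   4  31 111] [345.5 161.9] [ 0.6055 -0.1578  0.0202] lo [ 0.561 -0.162  0.011] hi [ 0.649 -0.152  0.027]
top white [ 54 171  15   8  62] [ 62.9 173.2] [0.5511 0.6326 0.0646] lo [0.537 0.618 0.058] hi [0.558 0.659 0.072]
top white [332 210  12   6  60] [337.6 212.1] [ 0.4397 -0.1214  0.1747] lo [ 0.432 -0.151  0.004] hi [ 0.468 -0.106  0.184]
top white [ 36 225  31  23 419] [ 50.6 236.4] [0.3727 0.6407 0.0969] lo [0.343 0.598 0.085] hi [0.402 0.68  0.105]
top white [385 230  13   6  53] [391.5 232.2] [ 0.391  -0.2564  0.176 ] lo [ 0.384 -0.306 -0.001] hi [ 0.41  -0.241  0.182]
top white [196 237  21  21 337] [205.7 247. ] [0.3538 0.2332 0.0347] lo [0.326 0.204 0.02 ] hi [0.383 0.261 0.044]
top white [347 261  11   9  55] [352.4 264.9] [ 0.3071 -0.1566  0.1757] lo [ 0.297 -0.192 -0.001] hi [ 0.323 -0.144  0.181]
scene green [497 137   9  20  
[... 1434 characters left out ...]
6219 -0.0944  0.1798] lo [ 0.61  -0.274  0.172] hi [0.633 0.147 0.186]
scene white [183 193   8  17  74] [187.1 199.5] [ 0.3073 -0.1545  0.1749] lo [ 0.151 -0.17   0.003] hi [ 0.317 -0.035  0.184]
scene white [226 208  16  27 203] [233.7 221.2] [ 0.4417 -0.1187  0.1411] lo [ 0.43  -0.134  0.116] hi [ 0.46  -0.103  0.184]
scene white [174 230  11   8  56] [179.5 233.9] [ 0.3908 -0.254   0.1794] lo [ 0.38  -0.269  0.164] hi [ 0.396 -0.242  0.184]
scene white [139 328  46   9 135] [161.7 331.8] [ 0.4818 -0.4247  0.0361] lo [ 0.447 -0.469  0.027] hi [ 0.517 -0.384  0.042]
scene white [139 336  47  17 178] [162.  345.8] [ 0.5066 -0.4464  0.036 ] lo [ 0.477 -0.494  0.017] hi [ 0.549 -0.408  0.042]
```

View pics/crop1.png

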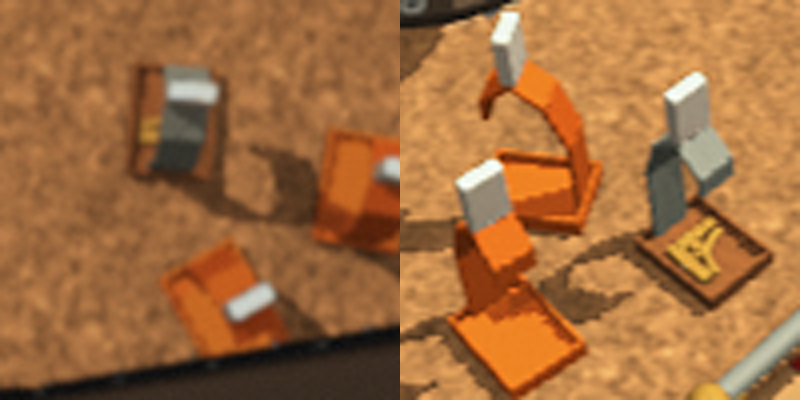

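The crop confirms it: brown tray, steel hook, brass L inside, with the strip on the robot side. Next I measure the bar line, the strips and the carrier yaw.

```bash
python3 - <<'E'
from h import *
for n in("top","scene"):
    c=calibration(n);P=pts(c,np.load(f"pics/{n}0.npy"));im=cv2.imread(f"pics/{n}0.png");hsv=cv2.cvtColor(im,cv2.COLOR_BGR2HSV)
    m=(P[...,2]>.15)&(P[...,2]<.19)&(P[...,0]>.55)&(P[...,0]<.68)&(P[...,1]>-.25)&(P[...,1]<.12)&(hsv[...,1]<100)
    q=P[m];x=q[:,0];k=np.ones(len(q),bool)
    # centreline by pixels: per y bin, mid of edges, cast at bar axis height .17
    f=np.polyfit(q[:,1],x,1)
    v,u=np.nonzero(m);w=np.array([ray(c,a,b,.17) for a,b in zip(u,v)])
    g=np.polyfit(w[:,1],w[:,0],1);print(n,len(q),"depth fit",f,np.median(q[:,2]),"ray fit z.17",g,np.degrees(np.arctan(g[0])))
    # strips ray z=.021
    for nm,mm in(("green",cv2.inRange(hsv,(60,80,30),(95,255,255))),("red",cv2.inRange(hsv,(0,190,60),(6,255,255))|cv2.inRange(hsv,(172,150,60),(180,255,255)))):
        mm=(mm>0)&(P[...,0]>.5)&(P[...,0]<.72)&(abs(P[...,1])<.25)&(P[...,2]<.05)
        v,u=np.nonzero(mm);w=np.array([ray(c,a,b,.021) for a,b in zip(u,v)]);s=np.polyfit(w[:,0],w[:,1],1);print(nm,w.mean(0).round(4),(w.min(0)+w.max(0))/2,np.ptp(w,0).round(3),"yaw",np.degrees(np.arctan(-s[0])))
# board edges
c=calibration("top");P=pts(c,np.load("pics/top0.npy"))
# carrier grip top & tray
for n in("top","scene"):
    c=calibration(n);P=pts(c,np.load(f"pics/{n}0.npy"));im=cv2.imread(f"pics/{n}0.png");hsv=cv2.cvtColor(im,cv2.COLOR_BGR2HSV)
    m=cv2.inRange(hsv,(0,0,150),(180,60,255));k,l,s,ce=cv2.connectedComponentsWithStats(m)
    p=(338,212) if n=="top" else (234,221);i=l[p[1],p[0]]
    if n=="top":
        r=cv2.minAreaRect(np.argwhere(l==i)[:,::-1].astype(np.float32));bx=cv2.boxPoints(r);print(r,[ray(c,a,b,.177)[:2].round(4) for a,b in bx]);w=np.array([ray(c,b,a,.177) for a,b in np.argwhere(l==i)])
        print(ray(c,*r[0],.177));s_=np.polyfit(w[:,1],w[:,0],1);print("yaw",np.degrees(np.arctan(-s_[0])))
    mc=(P[...,0]>.36)&(P[...,0]<.52)&(P[...,1]>-.19)&(P[...,1]<-.06)&(P[...,2]>.1)
    q=P[mc&(P[...,2]>.165)];print(n,"tab",np.median(q,0),q.min(0),q.max(0))
E
```

```text
top 740 depth fit [0.03195554 0.62433317] 0.17626329512359284 ray fit z.17 [0.0320445 0.6259614] 1.8353863982503154
green [0.6159 0.014  0.021 ] [0.62596182 0.01409814 0.021     ] [0.118 0.006 0.   ] yaw 1.849279003589987
red [ 0.6121 -0.1573  0.021 ] [ 0.62127362 -0.1584237   0.021     ] [0.121 0.012 0.   ] yaw 1.9552960678640232
scene 783 depth fit [0.03227984 0.62511351] 0.17937789386212333 ray fit z.17 [0.03035114 0.62028153] 1.7384583519232761
green [0.6248 0.0176 0.021 ] [0.6227002  0.01754536 0.021     ] [0.122 0.013 0.   ] yaw 2.1183422444792948
red [ 0.6181 -0.1543  0.021 ] [ 0.61620427 -0.15426995  0.021     ] [0.125 0.015 0.   ] yaw 1.8214885691664509
((337.5, 212.5), (5.0, 11.0), 90.0) [array([ 0.4447, -0.1058]), array([ 0.4451, -0.1337]), array([ 0.4324, -0.1337]), array([ 0.4319, -0.1059])]
[ 0.43850175 -0.11976876  0.177     ]
yaw -2.8967735044511413
top tab [ 0.43741143 -0.12045199  0.17569506] [ 0.43069527 -0.1340356   0.16700108] [ 0.44328957 -0.10585477  0.1841633 ]
scene tab [ 0.43825652 -0.12226706  0.17722059] [ 0.42657257 -0.13546562  0.16512687] [ 0.44377215 -0.1044382   0.18390152]
```

Call:
play_rows --plan '[0, 0, 0, 0, 0, -8, 0, 0, 0, 0, 0, 0, -8, 0, 0, 0, 0, 0, 0, -8, 0, 0, 0, 0, 0, 0, -8, 0, 0, 0, 0, 0, 0, -8, 0, 0, 0, 0, 0, 0, -8, 0, 0, 0, 0, 0, 0, -8, 0, 0, 0, 0, 0, 0, -8, 0, 0, 0, 0, 0, 0, -8, 0]'

```text
clock: 1.05
tcp_pos: [0.1714, -0.6268, 0.231]
ee_rot: [[0.042, 0.999, -0.0], [0.999, -0.042, 0.001], [0.0, -0.0, -1.0]]
force: [-0.7, 0.0, 1.0]
gripper_width: 0.0852
```

Call:
play_rows --plan '[0.04, 0.022, -0.007, 0, 0, 0, 0, 0.04, 0.022, -0.007, 0, 0, 0, 0, 0.04, 0.022, -0.007, 0, 0, 0, 0, 0.04, 0.022, -0.007, 0, 0, 0, 0, 0.04, 0.022, -0.007, 0, 0, 0, 0, 0.04, 0.022, -0.007, 0, 0, 0, 0, 0.04, 0.022, -0.007, 0, 0, 0, 0, 0.04, 0.022, -0.007, 0, 0, 0, 0, 0.04, 0.022, -0.007, 0, 0, 0, 0, 0.04, 0.022, -0.007, 0, 0, 0, 0, 0.04, 0.022, -0.007, 0, 0, 0, 0, 0, 0, 0, 0, 0, 0, 0, 0, 0, 0, 0, 0, 0, 0]'

```text
clock: 2.35
tcp_pos: [0.4343, -0.198, 0.3083]
ee_rot: [[0.044, 0.999, -0.0], [0.999, -0.044, -0.0], [-0.0, -0.0, -1.0]]
force: [0.4, 0.0, 1.0]
gripper_width: 0.0854
```

```bash
python3 - <<'E'
from h import *
s=sense();print(s["clock"],s["tcp_pos"],s["ee_rot"],s["force"])
c=calibration("wrist");p,d=camera("wrist");cv2.imwrite("pics/wrist1.png",p[:,:,::-1]);np.save("pics/wrist1.npy",d)
np.savez("pics/wrist1c.npz",**c)
E
```

```text
2.35 [ 0.43431694 -0.19801989  0.30832013] [[ 4.44722415e-02  9.99010620e-01 -1.46458589e-05]
 [ 9.99010599e-01 -4.44722436e-02 -2.06798377e-04]
 [-2.07245109e-04 -5.43458087e-06 -9.99999979e-01]] [0.38080953 0.0219999  0.98233148]
```

View pics/wrist1.png

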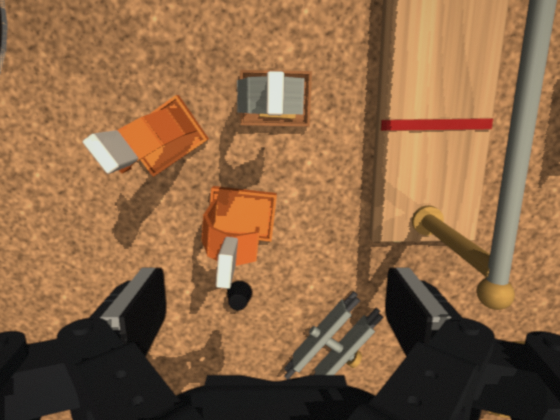

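The wrist picture shows the carrier's white tab at about (276,92) on the grey hook, the orange ones at (110,150) and (228,262), and the red strip at (435,124).

```bash
python3 - <<'E'
from h import *
c=dict(np.load("pics/wrist1c.npz"));d=np.load("pics/wrist1.npy");P=pts(c,d);im=cv2.imread("pics/wrist1.png");hsv=cv2.cvtColor(im,cv2.COLOR_BGR2HSV)
m=(P[...,2]>.168)&(P[...,0]>.40)&(P[...,0]<.48)&(P[...,1]>-.17)&(P[...,1]<-.08)&(hsv[...,1]<70)&(hsv[...,2]>140)
v,u=np.nonzero(m);print(u.min(),u.max(),v.min(),v.max())
w=np.array([ray(c,a,b,.177) for a,b in zip(u,v)]);print("rays",(w.min(0)+w.max(0))/2,np.ptp(w,0));print("depth",np.median(P[m],0))
s=np.polyfit(w[:,1],w[:,0],1);print("yaw",np.degrees(np.arctan(-s[0])))
# tray walls rim z .014: brown outline yaw
r=((hsv[...,0]<14)&(hsv[...,1]>120)&(hsv[...,2]<130)).astype(np.uint8)
r[:60]=0;r[135:]=0;r[:,:225]=0;r[:,320:]=0
v,u=np.nonzero(r&(P[...,2]<.02).astype(np.uint8));w=np.array([ray(c,a,b,.014) for a,b in zip(u,v)])
rc=cv2.minAreaRect(w[:,:2].astype(np.float32));print("tray",rc)
# rail
m=(P[...,2]>.15)&(P[...,2]<.19)&(P[...,0]>.55)&(P[...,0]<.68)&(P[...,1]>-.20)&(hsv[...,1]<100)
v,u=np.nonzero(m);w=np.array([ray(c,a,b,.17) for a,b in zip(u,v)]);g=np.polyfit(w[:,1],w[:,0],1);print("rail",g,np.polyfit(P[m][:,1],P[m][:,0],1),np.median(P[m][:,2]))
mm=(cv2.inRange(hsv,(0,190,60),(6,255,255))>0)&(P[...,0]>.5)&(P[...,2]<.05)|((cv2.inRange(hsv,(172,150,60),(180,255,255))>0)&(P[...,0]>.5)&(P[...,2]<.05))
v,u=np.nonzero(mm);w=np.array([ray(c,a,b,.021) for a,b in zip(u,v)]);print("red",(w.min(0)+w.max(0))/2,w.mean(0),np.ptp(w,0))
E
```

```text
267 283 71 114
rays [ 0.43847969 -0.12103807  0.177     ] [0.01247726 0.02920084 0.        ]
depth [ 0.43855251 -0.12089278  0.17557397]
yaw -2.3795217878599217
tray ((0.43242186307907104, -0.125590980052948), (0.06381796300411224, 0.08596966415643692), 85.9527359008789)
rail [0.02999993 0.62514683] [0.03048366 0.62229918] 0.17527060706948527
red [ 0.6201282  -0.15794692  0.021     ] [ 0.62002031 -0.15786212  0.021     ] [0.12366269 0.01332568 0.        ]
```

Call:
play_rows --plan '[0.02, 0, 0, 0, 0, 0, 0, 0.02, 0, 0, 0, 0, 0, 0, 0.02, 0, 0, 0, 0, 0, 0, 0.017, 0.001, 0, 0, 0, 0, 0, 0, 0, 0.03, 0, 0, 0, 0, 0, 0, 0.03, 0, 0, 0, 0, 0, 0, 0.03, 0, 0, 0, 0, 0, 0, 0.03, 0, 0, 0, 0, 0, 0, 0.02, 0, 0, 0, 0, 0, 0, 0.015, 0, 0, 0, 0, 0, 0, 0.012, 0, 0, 0, 0, 0, 0, 0, 0, 0, 0, 0]'

```text
clock: 3.6
tcp_pos: [0.4371, -0.123, 0.1399]
ee_rot: [[0.049, 0.999, -0.003], [0.999, -0.049, 0.001], [0.001, -0.003, -1.0]]
force: [0.8, -0.1, 0.4]
gripper_width: 0.0855
```

```bash
python3 - <<'E'
from h import *
s=sense();print(s["clock"],s["tcp_pos"],s["force"])
c=calibration("wrist");p,d=camera("wrist");cv2.imwrite("pics/wrist2.png",p[:,:,::-1])
E
```

```text
3.6 [ 0.43707835 -0.12296484  0.13985828] [ 0.80841089 -0.08645577  0.35401472]
```

View pics/wrist2.png

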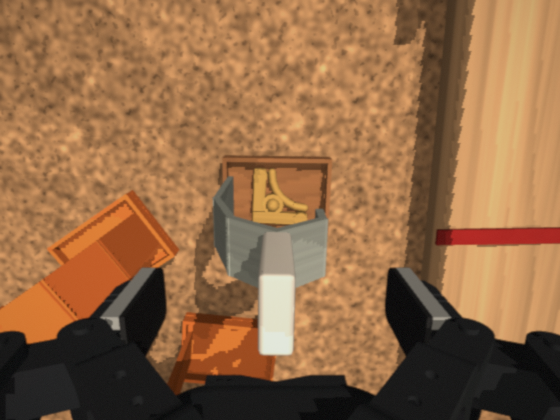

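The tab at column 276 is centred between the pads (columns 165 and 387), and the brass piece is visible in the tray at (275,200). Closing now.

Call:
play_rows --plan '[0, 0, 0, 0, 0, 0, 0.5, 0, 0, 0, 0, 0, 0, 0.8, 0, 0, 0, 0, 0, 0, 1, 0, 0, 0, 0, 0, 0, 1, 0, 0, 0, 0, 0, 0, 1, 0, 0, 0, 0, 0, 0, 1, 0, 0, 0, 0, 0, 0, 1, 0, 0, 0, 0, 0, 0, 1]'

```text
clock: 4.45
tcp_pos: [0.4385, -0.122, 0.1414]
ee_rot: [[0.047, 0.999, -0.0], [0.999, -0.047, -0.0], [-0.0, -0.0, -1.0]]
force: [-2.7, 0.1, 5.8]
gripper_width: 0.0113
```

Call:
play_rows --plan '[0, 0, -0.005, 0, 0, 0, 1, 0, 0, -0.01, 0, 0, 0, 1, 0, 0, -0.015, 0, 0, 0, 1, 0, 0, -0.015, 0, 0, 0, 1, 0, 0, -0.015, 0, 0, 0, 1, 0, 0, -0.015, 0, 0, 0, 1, 0, 0, -0.015, 0, 0, 0, 1, 0, 0, -0.01, 0, 0, 0, 1, 0, 0, -0.005, 0, 0, 0, 1, 0, 0, 0, 0, 0, 0, 1, 0, 0, 0, 0, 0, 0, 1]'

```text
clock: 5.55
tcp_pos: [0.4383, -0.122, 0.2459]
ee_rot: [[0.047, 0.999, -0.001], [0.999, -0.047, 0.0], [0.0, -0.001, -1.0]]
force: [-0.3, 0.0, -3.5]
gripper_width: 0.0115
```

```bash
python3 - <<'E'
from h import *
s=sense();print(s["clock"],s["tcp_pos"],s["ee_rot"],s["force"],s["gripper_width"])
c=calibration("wrist");p,d=camera("wrist");cv2.imwrite("pics/wrist3.png",p[:,:,::-1])
q,e=camera("scene");cv2.imwrite("pics/scene3.png",cv2.resize(q[150:300,140:340,::-1],(800,600)))
E
```

```text
5.55 [ 0.43831968 -0.1220097   0.2459239 ] [[ 4.73687728e-02  9.98877309e-01 -5.66196505e-04]
 [ 9.98877459e-01 -4.73686816e-02  1.73423274e-04]
 [ 1.46408592e-04 -5.73775773e-04 -9.99999825e-01]] [-0.29257829  0.02600647 -3.50805523] 0.01145881535685244
```

View pics/wrist3.png

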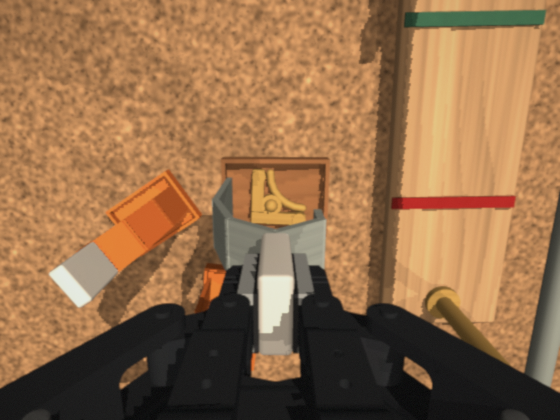

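View pics/scene3.png

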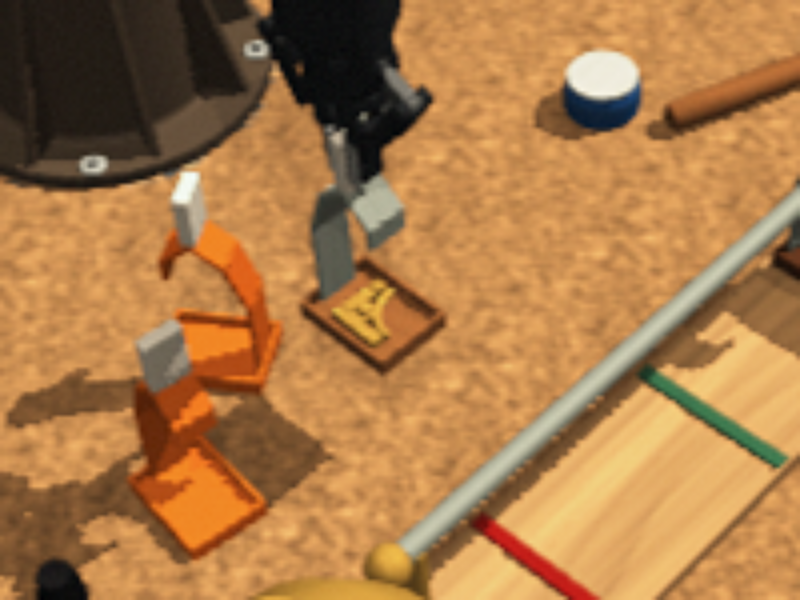

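Lifted upright with the brass inside; the seat is about 53 mm above the bar axis. Moving to a standoff in front of the green strip.

Call:
play_rows --plan '[0.004, 0.003, 0, 0, 0, -0.3, 1, 0.01, 0.007, 0, 0, 0, -0.3, 1, 0.014, 0.01, 0, 0, 0, -0.3, 1, 0.014, 0.01, 0, 0, 0, 0, 1, 0.014, 0.01, 0, 0, 0, 0, 1, 0.014, 0.01, 0, 0, 0, 0, 1, 0.014, 0.01, 0, 0, 0, 0, 1, 0.014, 0.01, 0, 0, 0, 0, 1, 0.014, 0.01, 0, 0, 0, 0, 1, 0.014, 0.01, 0, 0, 0, 0, 1, 0.008, 0.006, 0, 0, 0, 0, 1, 0.004, 0.002, 0, 0, 0, 0, 1, 0, 0, 0, 0, 0, 0, 1, 0, 0, 0, 0, 0, 0, 1]'

```text
clock: 7.05
tcp_pos: [0.5407, 0.0123, 0.2462]
ee_rot: [[0.032, 0.999, -0.001], [0.999, -0.032, -0.0], [-0.0, -0.0, -1.0]]
force: [-0.0, -0.3, -3.3]
gripper_width: 0.0112
```

```bash
python3 - <<'E'
from h import *
s=sense();print(s["clock"],s["tcp_pos"],s["ee_rot"],s["force"],s["gripper_width"])
for n in("wrist","top","scene"):
    c=calibration(n);p,d=camera(n);im=p[:,:,::-1].copy();cv2.imwrite(f"pics/{n}4.png",im);np.save(f"pics/{n}4.npy",d)
    P=pts(c,d);hsv=cv2.cvtColor(im,cv2.COLOR_BGR2HSV)
    m=(P[...,2]>.155)&(P[...,2]<.19)&(P[...,0]>.59)&(P[...,0]<.66)&(P[...,1]>-.20)&(P[...,1]<.12)&(hsv[...,1]<100)
    if m.sum()>50:
        v,u=np.nonzero(m);w=np.array([ray(c,a,b,.17) for a,b in zip(u,v)]);g=np.polyfit(w[:,1],w[:,0],1);f=np.polyfit(P[m][:,1],P[m][:,0],1);print(n,"rail",g,f,"at green",np.polyval(g,.015),np.polyval(f,.015),np.median(P[m][:,2]))
    for nm,k in(("green",cv2.inRange(hsv,(60,80,30),(95,255,255))>0),("red",(cv2.inRange(hsv,(0,190,60),(6,255,255))|cv2.inRange(hsv,(172,150,60),(180,255,255)))>0)):
        k&=(P[...,0]>.5)&(P[...,0]<.72)&(P[...,2]<.05)&(abs(P[...,1])<.25)
        if k.sum()<20: continue
        v,u=np.nonzero(k);w=np.array([ray(c,a,b,.021) for a,b in zip(u,v)]);print(n,nm,w.mean(0),(w.min(0)+w.max(0))/2,np.ptp(w,0))
E
```

```text
7.05 [0.54074414 0.01227507 0.24620982] [[ 3.16991767e-02  9.99497327e-01 -5.04987696e-04]
 [ 9.99497441e-01 -3.16992569e-02 -1.51715840e-04]
 [-1.67647311e-04 -4.99924643e-04 -9.99999861e-01]] [-0.02941534 -0.27817186 -3.25990243] 0.011163820697988401
wrist rail [0.02691161 0.62581595] [0.02764063 0.6238484 ] at green 0.6262196247484382 0.6242630099777777 0.17557763989719155
wrist green [0.63287644 0.01435696 0.021     ] [0.63292199 0.01434722 0.021     ] [7.04050193e-02 1.12879383e-02 1.11022302e-16]
top rail [0.03199386 0.62585902] [0.02916814 0.62393324] at green 0.626338923972025 0.6243707633571451 0.17575016453374268
top red [ 0.61133137 -0.1571315   0.021     ] [ 0.62127362 -0.15842447  0.021     ] [1.20918397e-01 1.15466195e-02 4.44089210e-16]
scene rail [0.02952879 0.62023421] [0.03137348 0.62497632] at green 0.6206771411131334 0.6254469181171458 0.17918771700883335
scene green [0.62479038 0.01769586 0.021     ] [0.6227002  0.01754536 0.021     ] [0.12233698 0.01341878 0.        ]
scene red [ 0.61750672 -0.15421823  0.021     ] [ 0.61614322 -0.1538939   0.021     ] [0.12473833 0.01614367 0.        ]
```

View pics/wrist4.png

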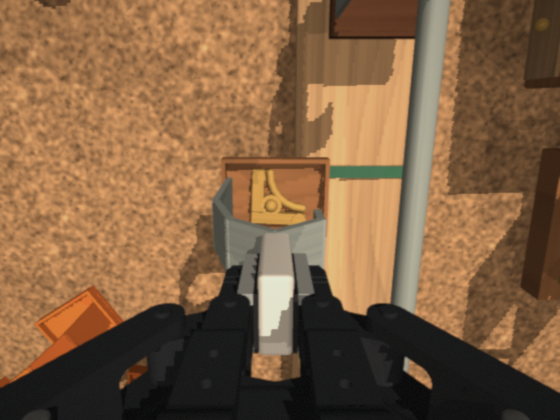

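View pics/scene4.png

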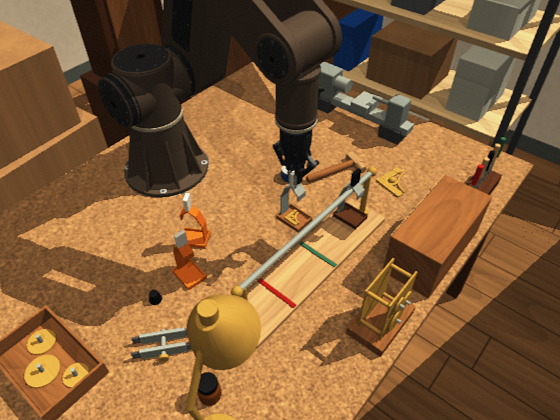

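Green strip at y≈0.015 and bar axis at x≈0.625; the wrist and top views agree. Moving in over the bar, then lowering.

Call:
play_rows --plan '[0.001, 0.004, 0, 0, 0, 0, 1, 0.001, 0.01, 0, 0, 0, 0, 1, 0.001, 0.014, 0, 0, 0, 0, 1, 0.001, 0.014, 0, 0, 0, 0, 1, 0.001, 0.014, 0, 0, 0, 0, 1, 0, 0.014, 0, 0, 0, 0, 1, 0, 0.008, 0, 0, 0, 0, 1, 0, 0.006, 0, 0, 0, 0, 1, 0, 0, 0, 0, 0, 0, 1, 0, 0, 0, 0, 0, 0, 1]'

```text
clock: 8.2
tcp_pos: [0.6249, 0.0149, 0.2462]
ee_rot: [[0.032, 0.999, -0.001], [0.999, -0.032, 0.0], [0.0, -0.001, -1.0]]
force: [-0.0, 0.2, -3.6]
gripper_width: 0.0113
```

```bash
python3 - <<'E'
from h import *
s=sense();print(s["clock"],s["tcp_pos"],s["force"],s["gripper_width"])
for n in("wrist","scene"):
    c=calibration(n);p,d=camera(n);im=p[:,:,::-1].copy();cv2.imwrite(f"pics/{n}5.png",im if n=="wrist" else cv2.resize(im[120:300,220:400],(600,600)))
    P=pts(c,d)
    hsv=cv2.cvtColor(im,cv2.COLOR_BGR2HSV)
    m=(P[...,2]>.155)&(P[...,2]<.19)&(P[...,0]>.6)&(P[...,0]<.66)&(P[...,1]>.05)&(P[...,1]<.13)&(hsv[...,1]<100)
    if m.sum()>50: print(n,np.polyfit(P[m][:,1],P[m][:,0],1),m.sum())
E
```

```text
8.2 [0.62489181 0.01490988 0.24619174] [-0.03565292  0.17875477 -3.63836995] 0.011322582749727281
wrist [0.03206232 0.62568758] 4291
scene [-0.01732964  0.62983878] 120
```

View pics/wrist5.png

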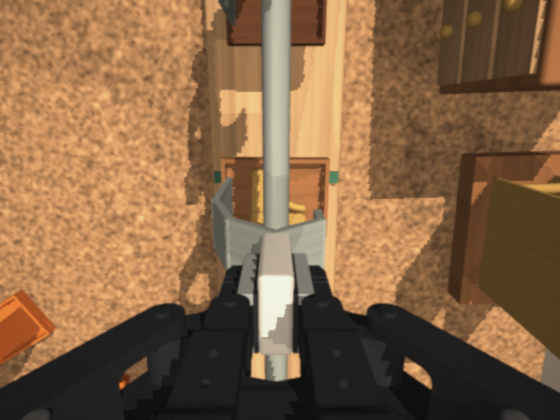

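View pics/scene5.png

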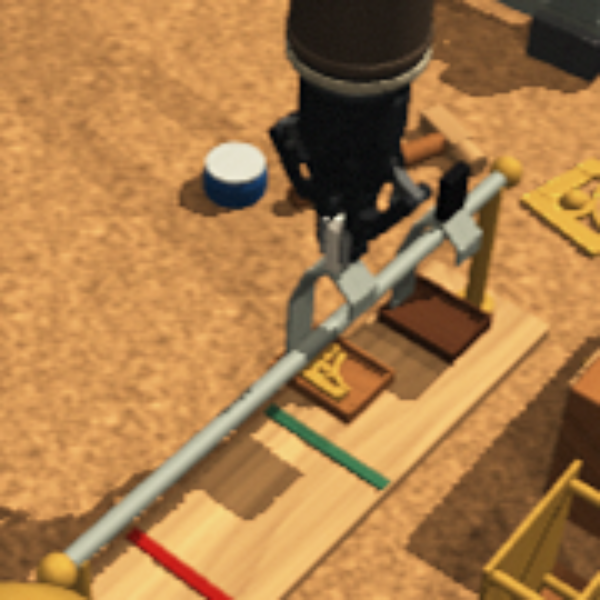

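The bar (column 276) lines up with the tab and the hook is above the bar. Lowering.

Call:
play_rows --plan '[0, 0, 0.005, 0, 0, 0, 1, 0, 0, 0.008, 0, 0, 0, 1, 0, 0, 0.008, 0, 0, 0, 1, 0, 0, 0.008, 0, 0, 0, 1, 0, 0, 0.008, 0, 0, 0, 1, 0, 0, 0.006, 0, 0, 0, 1, 0, 0, 0.004, 0, 0, 0, 1, 0, 0, 0.003, 0, 0, 0, 1, 0, 0, 0.002, 0, 0, 0, 1, 0, 0, 0, 0, 0, 0, 1, 0, 0, 0, 0, 0, 0, 1]'

```text
clock: 9.4
tcp_pos: [0.6254, 0.0149, 0.1945]
ee_rot: [[0.032, 1.0, 0.0], [1.0, -0.032, -0.0], [-0.0, 0.0, -1.0]]
force: [-0.8, -0.5, -3.0]
gripper_width: 0.0114
```

Call:
play_rows --plan '[0, 0, 0.001, 0, 0, 0, 1, 0, 0, 0, 0, 0, 0, 1, 0, 0, 0.001, 0, 0, 0, 1, 0, 0, 0, 0, 0, 0, 1]'

```text
clock: 9.8
tcp_pos: [0.6253, 0.0149, 0.1925]
ee_rot: [[0.032, 0.999, 0.0], [0.999, -0.032, -0.0], [0.0, 0.0, -1.0]]
force: [-0.9, 0.4, 0.2]
gripper_width: 0.0114
```

The bar now carries the tray's weight at the predicted height, so I release.

Call:
play_rows --plan '[0, 0, 0, 0, 0, 0, 0.8, 0, 0, 0, 0, 0, 0, 0.5, 0, 0, 0, 0, 0, 0, 0.3, 0, 0, 0, 0, 0, 0, 0.3, 0, 0, 0, 0, 0, 0, 0.3, 0, 0, 0, 0, 0, 0, 0.3, 0, 0, 0, 0, 0, 0, 0.3, 0, 0, 0, 0, 0, 0, 0.3, 0, 0, 0, 0, 0, 0, 0.3, 0, 0, 0, 0, 0, 0, 0.3]'

```text
clock: 10.8
tcp_pos: [0.6253, 0.0149, 0.1923]
ee_rot: [[0.032, 0.999, 0.0], [0.999, -0.032, 0.0], [0.0, 0.0, -1.0]]
force: [0.2, -0.2, -0.2]
gripper_width: 0.0599
```

```bash
python3 - <<'E'
from h import *
s=sense();print(s["clock"],s["tcp_pos"],s["force"],s["gripper_width"])
for n in("wrist","scene","top"):
    c=calibration(n);p,d=camera(n);im=p[:,:,::-1].copy();cv2.imwrite(f"pics/{n}6.png",im if n!="scene" else cv2.resize(im[120:300,220:400],(600,600)))
    P=pts(c,d);hsv=cv2.cvtColor(im,cv2.COLOR_BGR2HSV)
    m=(P[...,2]>.195)&(P[...,2]<.24)&(P[...,0]>.6)&(P[...,0]<.65)&(abs(P[...,1]-.015)<.025)&(hsv[...,1]<60)&(hsv[...,2]>150)
    if m.sum()>5: print(n,m.sum(),np.median(P[m],0),P[m].min(0),P[m].max(0))
E
```

```text
10.8 [0.62527049 0.01490806 0.19230702] [ 0.17093376 -0.22328591 -0.20314933] 0.05994810067888
wrist 3695 [0.62610545 0.02278058 0.22639882] [0.61984703 0.00127835 0.19500536] [0.63224495 0.03165817 0.22856698]
scene 86 [0.62743118 0.01648393 0.22384769] [0.61809114 0.00396326 0.19548479] [0.62965531 0.02898341 0.23407743]
```

View pics/wrist6.png

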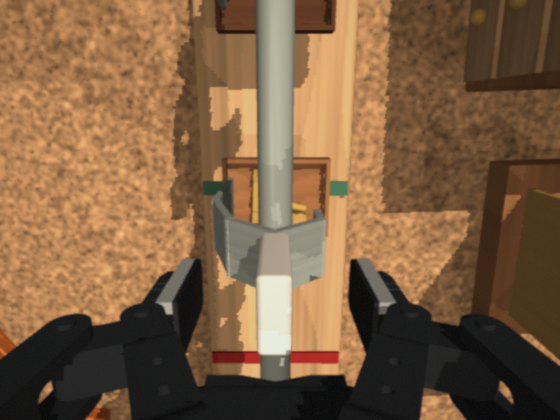

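View pics/scene6.png

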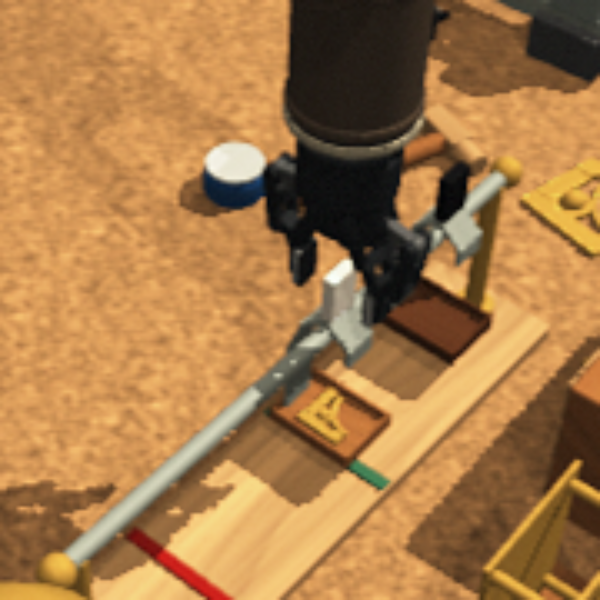

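The tray hangs free over the green strip, with the pads clear of the tab. Now I measure the remaining slide from this same view.

```bash
python3 - <<'E'
from h import *
c=calibration("wrist");im=cv2.imread("pics/wrist6.png");hsv=cv2.cvtColor(im,cv2.COLOR_BGR2HSV)
for nm,k in(("green",cv2.inRange(hsv,(60,60,30),(95,255,255))),("red",cv2.inRange(hsv,(0,190,60),(6,255,255))|cv2.inRange(hsv,(172,150,60),(180,255,255)))):
    k[:, :200]=0;k[:,350:]=0
    if nm=="green":k[:175]=0;k[200:]=0
    else:k[:345]=0
    v,u=np.nonzero(k);w=np.array([ray(c,a,b,.021) for a,b in zip(u,v)]);q=np.polyfit(w[:,0],w[:,1],1);print(nm,(w.min(0)+w.max(0))/2,np.ptp(w,0),"y at bar",np.polyval(q,.625 if nm=="green" else .6195))
# tab top face at z .228: rows
m=cv2.inRange(hsv,(0,0,190),(180,50,255));m[:,:240]=0;m[:,310:]=0;m[:230]=0
k,l,s,ce=cv2.connectedComponentsWithStats(m)
for i in range(1,k):
    if s[i,4]>200:
        v,u=np.nonzero(l==i);w=np.array([ray(c,a,b,.228) for a,b in zip(u,v)]);print(s[i],(w.min(0)+w.max(0))/2,np.ptp(w,0))
E
```

```text
green [0.62605634 0.01468742 0.021     ] [1.23018856e-01 1.42960690e-02 1.11022302e-16] y at bar 0.015053939612601527
red [ 0.62046311 -0.15612505  0.021     ] [1.23155356e-01 1.54111289e-02 1.11022302e-16] y at bar -0.1556623120573164
[ 257  274   35   81 2614] [0.62588128 0.01764964 0.228     ] [1.14534779e-02 2.92919673e-02 5.55111512e-17]
```

Call:
play_rows --plan '[0, 0, 0, 0, 0, 0, 0.6, 0, 0, 0, 0, 0, 0, 0.8, 0, 0, 0, 0, 0, 0, 1, 0, 0, 0, 0, 0, 0, 1, 0, 0, 0, 0, 0, 0, 1, 0, 0, 0, 0, 0, 0, 1, 0, 0, 0, 0, 0, 0, 1]'

```text
clock: 11.65
tcp_pos: [0.6251, 0.0149, 0.1924]
ee_rot: [[0.032, 1.0, -0.0], [1.0, -0.032, -0.0], [-0.0, -0.0, -1.0]]
force: [-3.5, 0.5, 5.5]
gripper_width: 0.0112
```

Call:
play_rows --plan '[-0.003, 0, 0, 0, 0, 0, 1, -0.006, 0, 0, 0, 0, 0, 1, -0.008, 0, 0, 0, 0, 0, 1, -0.008, 0, 0, 0, 0, 0, 1, -0.008, 0, 0, 0, 0, 0, 1, -0.008, 0, 0, 0, 0, 0, 1, -0.006, 0, 0, 0, 0, 0, 1, -0.003, 0, 0, 0, 0, 0, 1, 0, 0, 0, 0, 0, 0, 1, 0, 0, 0, 0, 0, 0, 1]'

```text
clock: 12.65
tcp_pos: [0.6235, -0.0352, 0.1923]
ee_rot: [[0.032, 0.999, -0.0], [0.999, -0.032, 0.0], [0.0, -0.0, -1.0]]
force: [-3.6, -0.1, 5.5]
gripper_width: 0.0112
```

Call:
play_rows --plan '[-0.004, 0, 0, 0, 0, 0, 1, -0.008, 0, 0, 0, 0, 0, 1, -0.01, 0, 0, 0, 0, 0, 1, -0.01, 0, 0, 0, 0, 0, 1, -0.01, 0, 0, 0, 0, 0, 1, -0.01, 0, 0, 0, 0, 0, 1, -0.01, 0, 0, 0, 0, 0, 1, -0.01, 0, 0, 0, 0, 0, 1, -0.01, 0, 0, 0, 0, 0, 1, -0.01, 0, 0, 0, 0, 0, 1, -0.01, 0, 0, 0, 0, 0, 1, -0.01, 0, 0, 0, 0, 0, 1, -0.006, 0, 0, 0, 0, 0, 1, -0.003, 0, 0, 0, 0, 0, 1, 0, 0, 0, 0, 0, 0, 1, 0, 0, 0, 0, 0, 0, 1]'

```text
clock: 14.25
tcp_pos: [0.6197, -0.1562, 0.1924]
ee_rot: [[0.032, 0.999, -0.0], [0.999, -0.032, 0.0], [0.0, -0.0, -1.0]]
force: [-3.8, -0.2, 4.9]
gripper_width: 0.0111
```

```bash
python3 - <<'E'
from h import *
s=sense();print(s["clock"],s["tcp_pos"],s["force"],s["gripper_width"])
for n in("wrist","scene"):
    c=calibration(n);p,d=camera(n);im=p[:,:,::-1].copy();cv2.imwrite(f"pics/{n}7.png",im if n!="scene" else cv2.resize(im[180:330,200:350],(600,600)))
    P=pts(c,d);hsv=cv2.cvtColor(im,cv2.COLOR_BGR2HSV)
    k=(cv2.inRange(hsv,(0,180,40),(6,255,255))|cv2.inRange(hsv,(172,150,40),(180,255,255)))>0
    k&=(P[...,0]>.55)&(P[...,0]<.69)&(P[...,2]<.05)&(abs(P[...,1]+.157)<.03)
    v,u=np.nonzero(k);w=np.array([ray(c,a,b,.021) for a,b in zip(u,v)]);q=np.polyfit(w[:,0],w[:,1],1);print(n,len(w),w.min(0),w.max(0),np.polyval(q,.6195))
E
```

```text
14.25 [ 0.61970831 -0.15619984  0.19240193] [-3.84196362 -0.20285557  4.86481475] 0.011136435559910283
wrist 413 [ 0.55835844 -0.16457201  0.021     ] [ 0.68277544 -0.15002002  0.021     ] -0.1568687609088612
scene 59 [ 0.64354713 -0.16196574  0.021     ] [ 0.67863448 -0.14903682  0.021     ] -0.1535599685747193
```

View pics/wrist7.png

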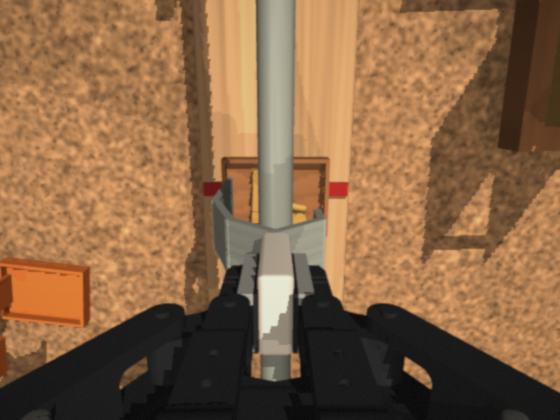

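View pics/scene7.png

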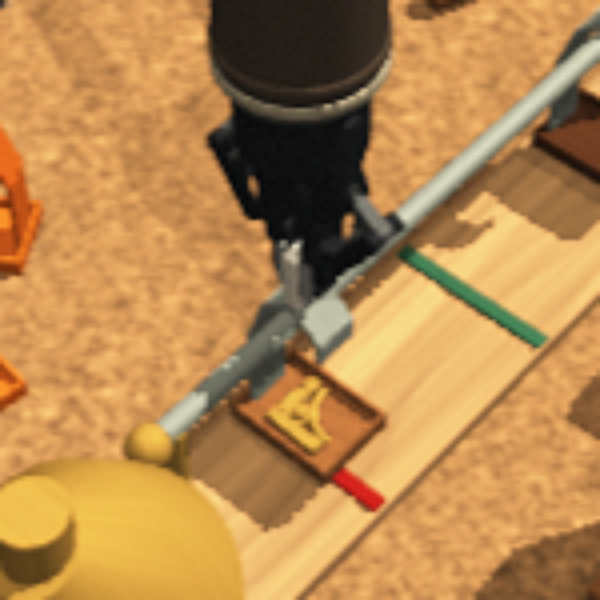

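The tray is centred over the red strip within about 2 mm. Releasing and withdrawing straight up.

Call:
play_rows --plan '[0, 0, 0, 0, 0, 0, 0.8, 0, 0, 0, 0, 0, 0, 0.5, 0, 0, 0, 0, 0, 0, 0.2, 0, 0, 0, 0, 0, 0, 0.1, 0, 0, 0, 0, 0, 0, 0.1, 0, 0, 0, 0, 0, 0, 0.1, 0, 0, 0, 0, 0, 0, 0.1, 0, 0, -0.01, 0, 0, 0, 0.1, 0, 0, -0.02, 0, 0, 0, 0.1, 0, 0, -0.03, 0, 0, 0, 0.1, 0, 0, -0.03, 0, 0, 0, 0.1, 0, 0, -0.03, 0, 0, 0, 0.1, 0, 0, 0, 0, 0, 0, 0.1, 0, 0, 0, 0, 0, 0, 0.1]'

```text
clock: 15.75
tcp_pos: [0.6201, -0.1561, 0.3134]
ee_rot: [[0.032, 0.999, 0.002], [0.999, -0.032, -0.001], [-0.0, 0.002, -1.0]]
force: [0.6, -0.5, -0.5]
gripper_width: 0.0768
```

```bash
python3 - <<'E'
from h import *
s=sense();print(s["clock"],s["tcp_pos"],s["force"],s["gripper_width"])
for n in("wrist","scene","top"):
    c=calibration(n);p,d=camera(n);im=p[:,:,::-1].copy();cv2.imwrite(f"pics/{n}8.png",im)
    P=pts(c,d);hsv=cv2.cvtColor(im,cv2.COLOR_BGR2HSV)
    k=(cv2.inRange(hsv,(0,180,40),(6,255,255))|cv2.inRange(hsv,(172,150,40),(180,255,255)))>0
    k&=(P[...,0]>.55)&(P[...,0]<.69)&(P[...,2]<.05)&(abs(P[...,1]+.157)<.03)
    if k.sum()>10:
        v,u=np.nonzero(k);w=np.array([ray(c,a,b,.021) for a,b in zip(u,v)]);print(n,"red",(w.min(0)+w.max(0))/2)
    m=(P[...,2]>.205)&(P[...,2]<.24)&(P[...,0]>.59)&(P[...,0]<.65)&(abs(P[...,1]+.157)<.03)&(hsv[...,1]<60)&(hsv[...,2]>140)
    if m.sum()>5: print(n,m.sum(),P[m].max(0),P[m].min(0)); v,u=np.nonzero(m);w=np.array([ray(c,a,b,.228) for a,b in zip(u,v)]);print((w.min(0)+w.max(0))/2,np.ptp(w,0))
E
```

```text
15.75 [ 0.62009818 -0.15608902  0.31344258] [ 0.61681781 -0.49532382 -0.51099978] 0.07680467136198296
wrist red [ 0.62008269 -0.15785334  0.021     ]
wrist 914 [ 0.62681875 -0.13989604  0.22895339] [ 0.6145981  -0.1698149   0.20502458]
[ 0.62064886 -0.1522958   0.228     ] [1.19400391e-02 3.34232187e-02 5.55111512e-17]
scene red [ 0.66105801 -0.15550128  0.021     ]
scene 97 [ 0.62434917 -0.13898138  0.23448274] [ 0.61162581 -0.16928052  0.2053349 ]
[ 0.62271474 -0.15871361  0.228     ] [2.43312262e-02 4.21092893e-02 2.22044605e-16]
```

View pics/wrist8.png

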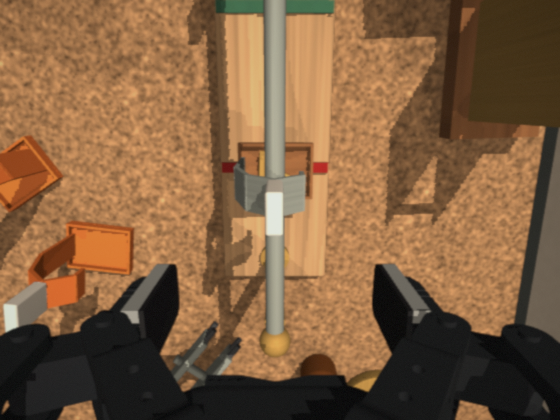

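View pics/scene8.png

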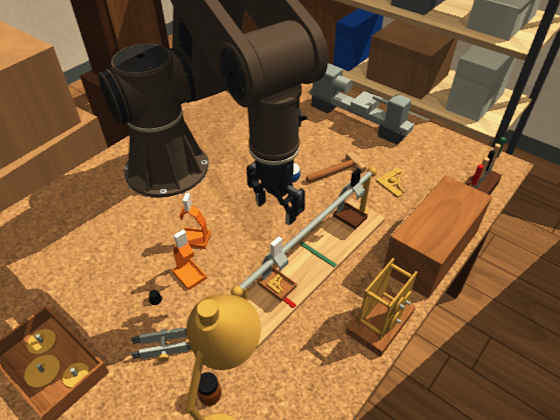

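The tray hangs still with the gripper clear. Tab centre is at y≈-0.155 and the red strip at -0.157, a gap of 2–3 mm against the 10 mm allowed. The parked tray and the bystanders look unmoved.

```bash
python3 -c "
from workcell import order,sense
print(order.finish_job());print(sense()['clock'])"
```

```text
the job is handed in; nothing more can be done
None
the job is handed in; nothing more can be done
```

I hooked the white-grip tray onto the rail above the green strip and let go of it. I then re-gripped it and slid it about 172 mm along the bar to the red strip, released it, backed straight up and handed the job in at about 16 s of the 58 s. No verdict was reported.

- **Position:** in the last wrist view the tray's grip was centred at y ≈ -0.155 m and the red strip at -0.157 to -0.158 m. That is an error of 2–3 mm along the rail, against 10 mm allowed. A cruder reading of the grip (its visible sides cast as if at its top) gave -0.152 m, still within 6 mm.
- **Fit on the rail:** when the bar took the weight, the gripper was at the height predicted for a full seat. I did not measure the tilt; the tray looks upright.
- **Surroundings:** the brass piece was in the tray, and the force on the tool after release was near zero. By eye, the parked tray and the other objects in view looked unmoved; I did not measure them, and the last scene view hides the screw tin behind the gripper.
- **Disagreement:** the scene camera placed the strips about 3 mm further towards +y than the wrist and top cameras. I relied on those two.

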